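# Book a plug gauge back into the hanging rack

### The job

Take the plug gauge with the orange handle out of its stand and lower it, nose first, between the two gauges hanging on the rack, easing them aside without knocking, lifting or unhooking them, until its hook rides on the sprung brass bar in the middle. Press it down gently until the brass bar has given about 13 mm, so that the rack books it in (more than 17 mm overloads it); then ease the bar back up and let go, leaving the gauge hanging still and plumb on the brass bar with both neighbours on theirs.

Things in the scene. Friction and masses are not known exactly. Their poses are not given: they have to be found in the camera images.
- gauge: Loose plug gauge, orange handle, 0.30 kg +-20%. Origin: centre of its flat nose; z up its axis; +x: the side its hook points to. Body round: cone radius 7 to 17 mm over z 0-20, cylinder radius 17 to z 45, shoulder cone to radius 7 at z 56; above it a 10x10 mm shank to the hook arm. Starts upright, nose down in the stand, nose 6 mm above the bench, yaw anywhere within 0.6 rad of the world's.
- gauge_handle (a point): Grip point in the orange handle, at gauge x 12.5, z 118 mm: a block 22 (gauge x) by 14 (y) mm standing on the hook arm, 91 to 131 mm above the nose. Grip from above, fingers closing along gauge x. Axes as the gauge.
- gauge_hook (a point): Where a bar's top belongs in the orange gauge's hook: gauge x 25, z 83 mm. The hook is 10 mm wide in y: an arm (z 83-91) from the shank back to x 40.5, and a tail at x 32.5-40.5 down to z 70, which must come down behind the bar. The round body passes in front of the bar. Axes as the gauge.
- left_gauge: Green-handled gauge, same shape, size and axes, 0.30 kg, loose, hanging by its hook on the rack's left (+y) steel bar, axis 25 mm in front of the bar, 28 to 33 mm from the rack's middle, nose 47 mm above the bench. It slides along its bar; the orange gauge fits only once it has slid out to about 34 mm. It must stay hanging.
- right_gauge: Blue-handled gauge, the same, hanging by its hook on the rack's right (-y) steel bar, 28 to 33 mm from the middle.
- rack: Blue steel bench rack, fixed; base plate 115x190x8 mm (x -50 to 66 mm). Origin: on the bench under the line of the bars, midway between its end posts; x away from the robot, y along the bars to the left, z up. Posts at y +-84 mm, 137 mm high.
- rack_bars (a point): Middle of the line of bars, 125 mm above the bench; axes as the rack. Two fixed steel bars, 10 mm diameter, run along y on this line from 18 to 84 mm left and right of here. Between them, same x and y, is the sprung brass bar, set higher or lower (see hanger).
- rack_board (a point): Middle of the top front edge of the rack's aluminium back board: front face 7 mm in front of the bar line, top 92 mm above the bench. Hung gauges, axis 25 mm in front of the bars, lean on it with their backs (1 mm play) and so hang plumb. A grey guide column, 85 mm high, stands 22-46 mm behind the bars.
- hanger (a joint): Travel down of the sprung brass bar, m: 0 unloaded, stop at 0.020; 1 N per mm. A hung gauge sinks it 3 mm. 10 mm diameter, 26 long, on two side arms running back, inner faces 9 mm from the middle, the hook's tail between them. Its set height is NOT measured: axis 107 to 143 mm above the bench unloaded; feel for it. Below 10 mm no booking, above 17 overload. Let go while pressed, the gauge jumps.
- stand: Grey plastic block 75x75x44 mm, fixed, with a round pocket 36 mm wide and 38 mm deep in its top, in which the orange gauge stands. Origin: centre of its underside.
- oil_can: Red oil can 84x84x200 mm with a tall thin spout, loose bystander behind the work. Origin: centre of its underside.
- grease_tin: Blue and yellow tin, 67 mm diameter, 60 mm high, loose bystander in front of the rack. Origin: centre of its underside.

How it is judged:
On the way, in this order (a step that is already met when the one before it is completed fails the run):
1. the gauge is lifted out of its stand in the gripper (height (world z) of gauge above 0.06 m and contact force between the fingers and gauge above 1 N), for 0.2 s.
2. held in the gripper, upright in the middle of the rack, the gauge presses the brass bar down by 10 mm or more (value of joint hanger above 0.01 m and contact force between the fingers and gauge above 1 N and y of gauge in the frame of rack between -0.007 and 0.007 m and angle between gauge's own z axis and vertical below 0.15 rad), for 0.2 s.
At the end, for the whole second after the job is handed in: The orange gauge hangs on the brass bar, which carries its weight (travel 1.5 to 7 mm), within 7 mm of the rack's middle along the bars and 6 mm across, plumb within 0.12 rad and at rest; both neighbours still hang on their steel bars at their old height within 6 mm, plumb within 0.15 rad (value of joint hanger between 0.0015 and 0.007 m and x of gauge in the frame of rack between -0.031 and -0.019 m and y of gauge in the frame of rack between -0.007 and 0.007 m and z of gauge in the frame of rack between 0.018 and 0.068 m and angle between gauge's own z axis and vertical below 0.12 rad and linear speed of gauge below 0.02 m/s and angle between each of left_gauge, right_gauge's own z axis and vertical below 0.15 rad and z of left_gauge in the frame of rack between 0.041 and 0.053 m and y of left_gauge in the frame of rack above 0.024 m and z of right_gauge in the frame of rack between 0.041 and 0.053 m and y of right_gauge in the frame of rack below -0.024 m); the robot touches nothing.
It fails at once if the brass bar is pressed more than 17 mm (overload) (value of joint hanger above 0.017 m).
It fails at once if the orange gauge pushes on a hanging neighbour with more than 12 N (contact force between gauge and left_gauge above 12 N or contact force between gauge and right_gauge above 12 N).
It fails at once if the gripper pushes on a hanging neighbour with more than 5 N (contact force between any of the arm, the fingers and left_gauge above 5 N or contact force between any of the arm, the fingers and right_gauge above 5 N).
It fails at once if a hanging neighbour is unhooked, tipped past 0.35 rad or shoved more than 25 mm (distance of any of left_gauge, right_gauge from where it was at the start of the episode above 0.025 m or angle between any of left_gauge, right_gauge's own z axis and vertical above 0.35 rad).
It fails at once if the oil can or the grease tin is pushed more than 30 mm or tipped (distance of any of oil_can, grease_tin from where it was at the start of the episode above 0.03 m or angle between any of oil_can, grease_tin's own z axis and vertical above 0.3 rad).
It also fails if it takes over 45 s, if anything falls off the work surface, if the arm or the gripper's body presses on something with over 40 N, if the wrist force passes 120 N, or if a joint passes its speed limit or range.

### The arm

A 7-joint arm with a two-finger parallel gripper is mounted at the origin on a cart in front of the work surface, level with it; the furniture and walls round the work are solid. World frame = base frame: x ahead of the robot, y to its left, z up, the work surface at z = 0. Lengths are in m, angles in rad, forces in N, time in s.
With the tool pointing down it reaches from about 0.4 to 0.875 m from the base axis. Payload 19.3 kg.
Tool frame: the origin (TCP) lies at the very end of the fingers, on their centre line; the grasp point (between the pads) lies 19 mm behind it; z points along the fingers, y is the line along which they close (so a half turn about z gives the same grasp; the last joint's range is limited). The gripper opens to 85 mm and grips with 20 to 120 N. Pads are 22 mm wide; open, the fingers measure 114 mm over their backs; the gripper's body (76 mm by 85 mm) begins 54 mm behind the grasp point. The pads swing forward as they close: fully open they stand 13 mm farther back than shut.
Start: joints at [-1.394, 0.521, -0.036, 1.599, 0.021, 1.021, -0.113], TCP at [0.153, 0.606, 0.231] pointing down, gripper open.
Joint ranges: [-2.91, 2.91], [-0.3, 2.13], [-1.5, 1.42], [0.17, 2.43], [-1.26, 4.41], [0.16, 1.93], [-2.52, 2.52]. Speed limits (rad/s): [1.89, 1.89, 2.39, 2.39, 3.01, 3.01, 3.01].

### API

Orientations are given as [roll, pitch, yaw] about the fixed x, y, z axes, in that order (R = Rz(yaw) Ry(pitch) Rx(roll)).
In Python, from workcell import bot gives the robot as it stands.
- The arm moves only by the shell command python3 -m crank 'ROWS' [FORCE]. ROWS is a JSON object of lists of equal length, an entry for each row: "travel": the shift along the world's x, y, z in cm, a list of three; "turn": the turn, a rotation vector about the world's x, y, z in degrees, a list of three; "gripper": the closure, from 0 (fully open) to 1 (shut). A call has exactly 5 rows; each row is the pose to reach, as a shift and turn from the pose commanded when the call began; what a row does not reach only later rows make up. A row lasts 1/10 s, in which the tool goes at most 50 mm and 8.59 degrees, less where a joint would pass 70% of its speed; a pose out of reach is approached as far as the arm can. A call with a gripper value outside its range is refused whole. The fingers move at their own pace and stop on an object; FORCE is the grip in N (left out, the last holds). Time passes only in rows, so rows that repeat a pose let the fingers close, or fill a call up. It gives the time, the measured TCP pose, the force, the opening and the grip force at its end, in the units of the state.
- bot.observe(): the state, without advancing time (a new reading comes with each control period).
- bot.grab_frame(name): name is "scene" or "side" or "wrist"; returns a dict with "pixels" (420x560x3 uint8, red, green, blue), "fx", "fy", "cx", "cy" (pixels), "extrinsics" (4x4, takes a point from world to camera coordinates). Camera axes: x right, y down, z forward; pixel columns grow to the right and rows downward; lengths in m; the calibration is good to about 2 mm. The wrist camera is an equidistant fisheye: a pixel r from the principal point sees the ray r / f radians off the axis. A picture is of the moment at which its call begins. There is no depth.
- bot.job_done(): hands the job in; it is judged then, once.
The state is a dict: "clock": time; "qpos": joint angles; "qd": joint speeds; "joint_efforts": joint torques, N m; "position": TCP position; "tool_rot": TCP orientation; "force": force on the tool from outside, world axes, zero at the start; "moment": the same for the moment, N m; "grip_width": finger opening in m; "finger_force": force on a finger pad.
Only numpy, scipy, OpenCV 4.12 (cv2) and the standard library are available. Lean on these libraries where they do the work, as an engineer would, in place of code of your own. Each camera call takes 0.05 s, during which the arm holds its last target. There are 200 camera calls.

## Working session

There is one attempt and no reset: what is moved stays moved. The work goes in short steps, Python scripts to look and compute and a shell command to move; the robot and the scene stay as the last step left them, time stands still between calls to the robot, and variables do not carry over. Pictures are saved under pics/ and viewed, at most 10 in all, crops included, and the job is handed in when it is done.

```bash
mkdir -p pics; ls
python3 - <<'E'
from workcell import bot
import cv2,numpy as np,pickle
s=bot.observe();print({k:np.round(v,3) for k,v in s.items()})
fs={n:bot.grab_frame(n) for n in("scene","side","wrist")}
pickle.dump(fs,open("f0.pkl","wb"))
for n,f in fs.items():
    cv2.imwrite(f"pics/{n}0.png",f["pixels"][:,:,::-1]);print(n,f["fx"],f["cx"],f["cy"],np.round(f["extrinsics"],3).tolist())
E
```

```text
pics
{'clock': np.float64(0.0), 'qpos': array([-1.394,  0.522, -0.036,  1.6  ,  0.021,  1.021, -0.113]), 'qd': array([ 0.001, -0.   ,  0.   ,  0.003, -0.001,  0.   , -0.001]), 'joint_efforts': array([ 1.0000e-03, -9.2714e+01,  1.9800e+00, -3.6992e+01,  1.8000e-02,
        9.0000e-03,  0.0000e+00]), 'position': array([0.153, 0.606, 0.231]), 'tool_rot': array([-3.14 ,  0.   ,  2.895]), 'force': array([-0.025, -0.711, -0.185]), 'moment': array([0.065, 0.032, 0.002]), 'finger_force': np.float64(0.0), 'grip_width': np.float64(0.086)}
scene 407.94117175131055 281.76429972261514 203.2617203754022 [[0.809, 0.587, 0.012, -0.498], [0.392, -0.524, -0.756, -0.101], [-0.438, 0.617, -0.654, 1.146], [0.0, 0.0, 0.0, 1.0]]
side 411.03512017001975 275.743709379124 207.5143621557124 [[-0.818, 0.575, -0.012, 0.431], [0.499, 0.7, -0.51, -0.28], [-0.286, -0.423, -0.86, 1.185], [0.0, 0.0, 0.0, 1.0]]
wrist 325.19226210127806 279.70924768588003 211.82123081827908 [[0.243, 0.97, -0.001, -0.625], [0.927, -0.232, 0.295, -0.038], [0.286, -0.073, -0.956, 0.379], [0.0, 0.0, 0.0, 1.0]]
```

View pics/scene0.png

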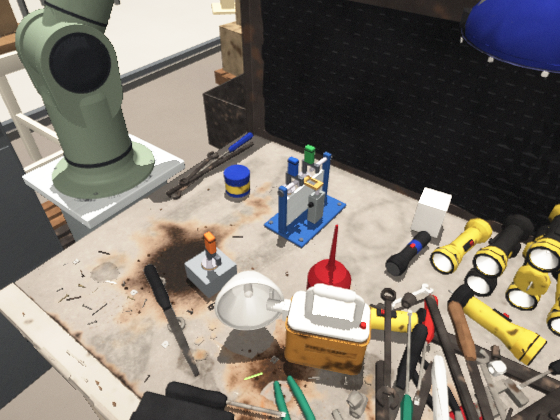

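View pics/side0.png

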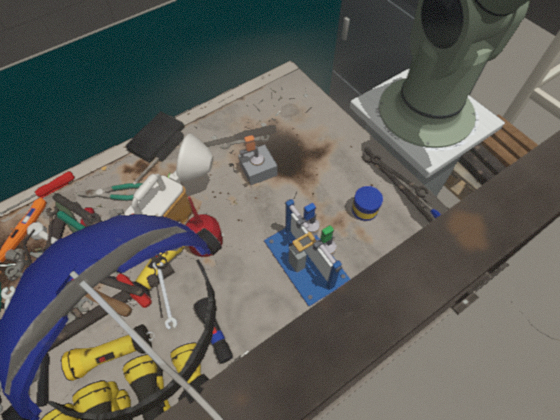

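The scene view shows the stand with the orange handle (210,243), the rack (305,200) with blue (293,165) and green (310,155) handles, and the tin (237,180). The tool isn't visible: it should sit near (277,37), so it may be behind the dark mesh panel. The side view shows the same objects, with a dark beam at the lower right. I'll check the wrist view and locate that panel.

View pics/wrist0.png

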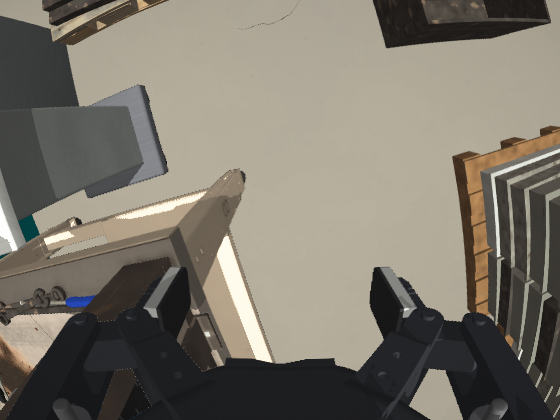

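```bash
cat > h.py <<'E'
import numpy as np,cv2,pickle
def ray(f,p):
    E=f["extrinsics"];d=np.array([(p[0]-f["cx"])/f["fx"],(p[1]-f["cy"])/f["fy"],1.])
    if f.get("fish"):
        r=np.hypot(d[0],d[1]);d=np.array([*(d[:2]/r*np.sin(r)),np.cos(r)])
    d=E[:3,:3].T@d;return -E[:3,:3].T@E[:3,3],d/np.linalg.norm(d)
def plane(f,p,z):
    o,d=ray(f,p);return o+d*(z-o[2])/d[2]
def tri(f1,p1,f2,p2):
    o1,d1=ray(f1,p1);o2,d2=ray(f2,p2)
    t=np.linalg.lstsq(np.c_[d1,-d2],o2-o1,rcond=None)[0];a,b=o1+t[0]*d1,o2+t[1]*d2
    return (a+b)/2,np.linalg.norm(a-b)
def proj(f,P):
    c=f["extrinsics"][:3,:3]@P+f["extrinsics"][:3,3]
    if f.get("fish"):
        th=np.arctan2(np.hypot(c[0],c[1]),c[2]);c=np.array([*(c[:2]/np.hypot(c[0],c[1])*th),1])
    return np.array([f["cx"]+f["fx"]*c[0]/c[2],f["cy"]+f["fy"]*c[1]/c[2]])
def blobs(f,lo,hi,box=None,amin=15):
    h=cv2.cvtColor(f["pixels"],cv2.COLOR_RGB2HSV);m=cv2.inRange(h,lo,hi)
    if box:
        k=np.zeros_like(m);x0,y0,x1,y1=box;k[y0:y1,x0:x1]=1;m=m*k
    n,l,st,c=cv2.connectedComponentsWithStats(m)
    return [(st[i].tolist(),np.round(c[i],1).tolist()) for i in range(1,n) if st[i,4]>=amin],l
E
python3 - <<'E'
from h import *
f=pickle.load(open("f0.pkl","rb"));S,D=f["scene"],f["side"]
for p in[(245,140),(400,185),(560,230)]:print("panel foot",plane(S,p,0))
for p in[(560,150),(350,280),(90,420)]:
  print("beam back edge",[np.round(plane(D,p,z),3) for z in(0,.2,.4,.6)])
for n,lo,hi in(("or",(3,150,120),(14,255,255)),("gr",(45,120,60),(80,255,255)),("bl",(100,150,60),(125,255,255))):
  for k,F,box in(("S",S,(180,130,360,270)),("D",D,(230,130,400,310))):print(n,k,blobs(F,lo,hi,box)[0])
E
```

```text
panel foot [0.22289686 0.34707032 0.        ]
panel foot [0.7011539  0.42501705 0.        ]
panel foot [1.08067596 0.49252128 0.        ]
beam back edge [array([-0.188,  0.313,  0.   ]), array([0.043, 0.344, 0.2  ]), array([0.275, 0.375, 0.4  ]), array([0.506, 0.406, 0.6  ])]
beam back edge [array([0.512, 0.268, 0.   ]), array([0.584, 0.31 , 0.2  ]), array([0.657, 0.351, 0.4  ]), array([0.729, 0.392, 0.6  ])]
beam back edge [array([1.101, 0.197, 0.   ]), array([1.04 , 0.254, 0.2  ]), array([0.978, 0.312, 0.4  ]), array([0.917, 0.369, 0.6  ])]
or S [([204, 232, 12, 22, 148], [210.0, 244.4])]
or D []
gr S [([305, 144, 10, 20, 162], [309.1, 153.5])]
gr D [([323, 226, 10, 16, 93], [327.3, 232.9])]
bl S [([229, 132, 24, 20, 143], [240.8, 141.2]), ([323, 153, 8, 40, 165], [326.0, 170.6]), ([288, 157, 10, 19, 157], [292.9, 166.2]), ([224, 165, 26, 21, 440], [236.5, 175.0]), ([265, 186, 81, 61, 1517], [302.3, 220.9]), ([227, 190, 23, 7, 43], [238.8, 194.3])]
bl D [([355, 187, 27, 25, 506], [368.3, 198.3]), ([305, 204, 10, 15, 85], [309.6, 210.2]), ([270, 235, 8, 7, 16], [273.9, 238.0]), ([277, 258, 72, 47, 566], [313.0, 284.9]), ([333, 261, 7, 7, 26], [336.3, 264.4])]
```

The wrist view shows the tool off the bench's left edge, with the bench corner at (180,240) and a dark beam or wall end at (150,270). I need to know how high that obstacle is before moving over it, so I'll enlarge crops.

Run:
```python
from h import *
f=pickle.load(open("f0.pkl","rb"))
a=cv2.resize(f["scene"]["pixels"][0:200,190:390],(400,400),interpolation=3)
b=cv2.resize(f["wrist"]["pixels"][220:420,0:200],(400,400),interpolation=3)
cv2.imwrite("pics/crop1.png",np.hstack([a,b])[:,:,::-1])
```

```text
(no output)
```

View pics/crop1.png

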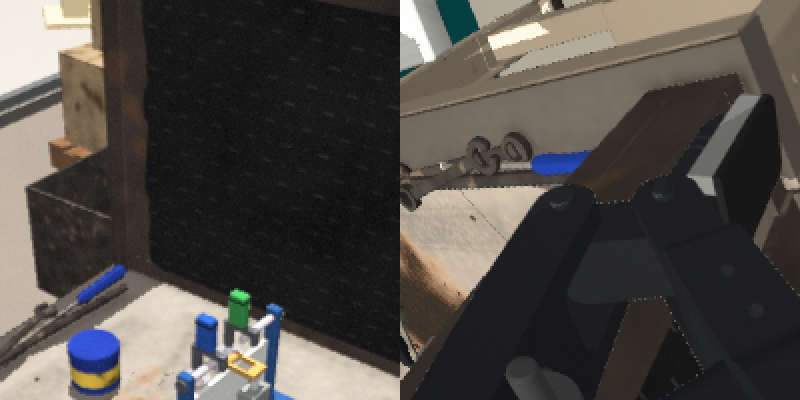

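The crop shows the wall standing on the bench's left edge. In the wrist view the foot of its end post is at about (125,265)-(172,257), and its face rises to about (95,315). Next I compute the height.

Run:
```python
from h import *
f=pickle.load(open("f0.pkl","rb"));S,D,W=f["scene"],f["side"],f["wrist"];W["fish"]=1
a,b=plane(W,(125,265),0),plane(W,(172,257),0);print("foot",a,b)
for P in(a,b):
  for z in(0,.2,.3,.4,.5,.6,.7):Q=P.copy();Q[2]=z;print(z,"wrist",proj(W,Q).round(),"scene",proj(S,Q).round(),"side",proj(D,Q).round())
# wall line from scene foot: check side beam edges against vertical plane y = .311+.168 x  
foot=[plane(S,p,0) for p in[(268,140),(400,185),(560,230)]];print(foot)
n=np.cross(foot[2]-foot[0],[0,0,1])
for p in[(560,150),(350,280),(230,345),(560,240),(300,400)]:
  o,d=ray(D,p);t=n@(foot[0]-o)/(n@d);print("side px on wall plane",p,o+t*d, "cam",o)
# gauges
print("green",tri(S,(309.1,145),D,(327.3,229)),"blue",tri(S,(292.9,158),D,(309.6,206)))
h=cv2.cvtColor(D["pixels"],cv2.COLOR_RGB2HSV);print(h[136:152:3,242:260:3].tolist())
```

```text
foot [ 2.13577204e-01  3.69336470e-01 -5.55111512e-17] [0.21667409 0.44438549 0.        ]
0 wrist [125. 265.] scene [247. 136.] side [475. 244.]
0.2 wrist [ 44. 357.] scene [244.  75.] side [517. 199.]
0.3 wrist [-14. 434.] scene [242.  38.] side [545. 168.]
0.4 wrist [-76. 528.] scene [240.  -2.] side [582. 129.]
0.5 wrist [-123.  626.] scene [238. -49.] side [630.  78.]
0.6 wrist [-149.  711.] scene [ 235. -102.] side [696.   6.]
0.7 wrist [-156.  778.] scene [ 232. -164.] side [793. -98.]
0 wrist [172. 257.] scene [263. 127.] side [500. 269.]
0.2 wrist [104. 359.] scene [262.  66.] side [549. 227.]
0.3 wrist [ 47. 454.] scene [261.  31.] side [583. 199.]
0.4 wrist [-16. 581.] scene [260.  -8.] side [627. 162.]
0.5 wrist [-59. 705.] scene [259. -53.] side [686. 113.]
0.6 wrist [-74. 800.] scene [ 258. -104.] side [768.  44.]
0.7 wrist [-70. 867.] scene [ 257. -163.] side [894. -61.]
[array([0.27963602, 0.389961  , 0.        ]), array([0.7011539 , 0.42501705, 0.        ]), array([1.08067596, 0.49252128, 0.        ])]
side px on wall plane (560, 150) [2.60759337 0.68801849 2.41705582
[... 494 characters left out ...]
 0.20095974, 0.18008566]), np.float64(0.0027392491549087785)) blue (array([0.54077756, 0.13998582, 0.17809872]), np.float64(1.8126775655309102e-05))
[[[23, 33, 94], [8, 90, 122], [11, 133, 182], [12, 150, 202], [10, 58, 101], [16, 38, 100]], [[18, 26, 100], [10, 135, 179], [12, 149, 210], [12, 148, 200], [12, 66, 144], [24, 27, 131]], [[15, 33, 122], [11, 67, 107], [7, 81, 116], [10, 110, 125], [11, 102, 128], [18, 55, 93]], [[15, 65, 138], [10, 88, 110], [10, 137, 136], [10, 124, 142], [11, 130, 137], [19, 49, 83]], [[16, 56, 142], [16, 67, 121], [10, 134, 135], [11, 135, 140], [11, 130, 133], [40, 7, 111]], [[165, 9, 114], [150, 2, 106], [9, 74, 96], [40, 8, 100], [10, 9, 87], [0, 0, 85]]]
```

The wall's end is at x≈0.21, y 0.37-0.44, and it is taller than 0.4 m. I'll raise the tool well up and look at its top.

```bash
python3 -m crank '{"travel":[[0,0,5],[0,0,10],[0,0,15],[0,0,20],[0,0,25]],"turn":[[0,0,0],[0,0,0],[0,0,0],[0,0,0],[0,0,0]],"gripper":[0,0,0,0,0]}'; python3 -m crank '{"travel":[[0,0,5],[0,0,10],[0,0,15],[0,0,15],[0,0,15]],"turn":[[0,0,0],[0,0,0],[0,0,0],[0,0,0],[0,0,0]],"gripper":[0,0,0,0,0]}'
python3 - <<'E'
from workcell import bot
from h import *
s=bot.observe();print(s["clock"],s["position"],s["qpos"].round(3),s["force"])
W=bot.grab_frame("wrist");W["fish"]=1;pickle.dump(W,open("w1.pkl","wb"))
print(W["extrinsics"].round(3).tolist())
S=bot.grab_frame("scene")["pixels"]
cv2.imwrite("pics/w1.png",np.vstack([W["pixels"],S[:120]])[:,:,::-1])
E
```

```text
clock: 0.65
position: [0.1526, 0.6055, 0.4835]
tool_rot: [-3.142, 0.0, 2.895]
force: [-0.7, 0.4, 0.2]
grip_width: 0.0858
finger_force: 0.0
clock: 1.15
position: [0.1528, 0.6046, 0.6285]
tool_rot: [3.127, 0.002, 2.894]
force: [-0.1, -0.2, 0.1]
grip_width: 0.0855
finger_force: 0.0
1.15 [0.15276408 0.60457985 0.62848372] [-1.574  0.452  0.337  0.762 -0.154  1.932 -0.003] [-0.13795066 -0.22574075  0.13703402]
[[0.245, 0.97, 0.015, -0.633], [0.925, -0.238, 0.297, -0.153], [0.291, -0.059, -0.955, 0.75], [0.0, 0.0, 0.0, 1.0]]
```

View pics/w1.png

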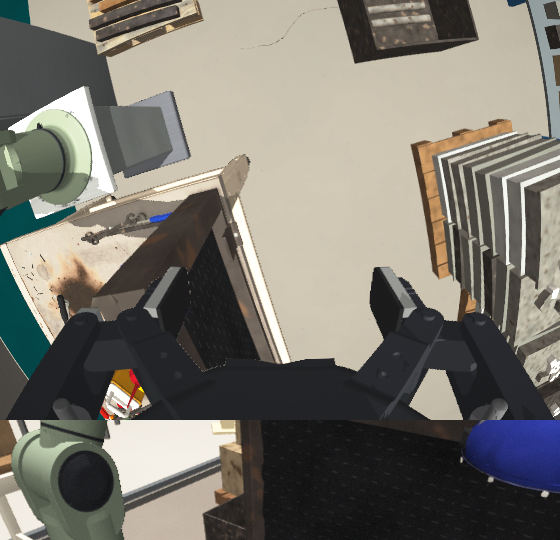

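The wall's end face runs from its foot at (185,197)-(218,190) up to a top-front corner near (95,283). I'll work out the height from that.

Run:
```python
from h import *
W=pickle.load(open("w1.pkl","rb"));f=pickle.load(open("f0.pkl","rb"));W0=f["wrist"];W0["fish"]=1
a,b=plane(W,(186,197),0),plane(W,(219,190),0);print("foot",a,b)
for P in(a,b):
  for z in np.arange(.2,.6,.05):Q=P.copy();Q[2]=z;print(round(z,2),"wrist",proj(W,Q).round())
print([plane(W,(95,283),z).round(3).tolist() for z in(.3,.35,.4,.45,.5)])
S=f["scene"];D=f["side"]
# orange handle in side, robust
l=[blobs(D,(5,100,100),(15,255,255),(235,125,270,165),8)[0]];print(l)
print(tri(S,(210,235),D,(249.5,141)))
```

```text
foot [0.21721951 0.35627189 0.        ] [0.22189146 0.4435764  0.        ]
0.2 wrist [160. 223.]
0.25 wrist [151. 232.]
0.3 wrist [141. 243.]
0.35 wrist [129. 255.]
0.4 wrist [116. 270.]
0.45 wrist [100. 288.]
0.5 wrist [ 81. 309.]
0.55 wrist [ 60. 334.]
0.2 wrist [202. 215.]
0.25 wrist [196. 224.]
0.3 wrist [188. 234.]
0.35 wrist [180. 247.]
0.4 wrist [170. 262.]
0.45 wrist [158. 280.]
0.5 wrist [144. 303.]
0.55 wrist [126. 331.]
[[0.271, 0.226, 0.3], [0.25, 0.268, 0.35], [0.23, 0.31, 0.4], [0.21, 0.352, 0.45], [0.189, 0.394, 0.5]]
[[([244, 135, 11, 16, 121], [249.6, 142.5])]]
(array([ 0.52559019, -0.10524496,  0.13094937]), np.float64(0.004034459717421027))
```

The wall top is at about 0.45 m, so at z≥0.6 the tool clears it. I'm crossing near the wall's end.

```bash
python3 -m crank '{"travel":[[2,-4,-1],[4,-8,-1.5],[6,-12,-2],[8,-16,-2.5],[10,-20,-3]],"turn":[[0,0,-8],[0,0,-16],[0,0,-24],[0,0,-32],[0,0,-40]],"gripper":[0,0,0,0,0]}'
python3 - <<'E'
from workcell import bot
from h import *
s=bot.observe();print(s["clock"],s["position"],s["tool_rot"],s["qpos"].round(3))
f=pickle.load(open("f0.pkl","rb"));S,D=f["scene"],f["side"]
for z in(.2,.4,.6):print("lamp rim",plane(S,(465,45),z).round(3),plane(S,(500,68),z).round(3),"side",plane(D,(210,240),z).round(3),plane(D,(190,220),z).round(3))
E
```

```text
clock: 1.75
position: [0.252, 0.4015, 0.5945]
tool_rot: [3.137, 0.001, 2.192]
force: [0.1, 0.4, 1.1]
grip_width: 0.0852
finger_force: 0.0
1.75 [0.25202217 0.40146378 0.5945459 ] [3.13667629e+00 1.36129743e-03 2.19219054e+00] [-1.555  0.102  0.485  1.305 -0.045  1.742 -0.458]
lamp rim [0.639 0.994 0.2  ] [0.782 0.866 0.2  ] side [0.744 0.101 0.2  ] [0.753 0.042 0.2  ]
lamp rim [0.767 0.384 0.4  ] [0.85  0.309 0.4  ] side [0.769 0.203 0.4  ] [0.776 0.162 0.4  ]
lamp rim [ 0.894 -0.227  0.6  ] [ 0.918 -0.248  0.6  ] side [0.795 0.306 0.6  ] [0.799 0.282 0.6  ]
```

```bash
python3 -m crank '{"travel":[[3,-4,0],[6,-8,-1],[9,-12,-2],[12,-16,-3],[15,-20,-4]],"turn":[[0,0,-8],[0,0,-16],[0,0,-24],[0,0,-32],[0,0,-36]],"gripper":[0,0,0,0,0]}';python3 -m crank '{"travel":[[1,-4,-3],[2,-8,-6],[3,-12,-9],[4,-16,-12],[6,-20,-15]],"turn":[[0,0,0],[0,0,0],[0,0,0],[0,0,0],[0,0,0]],"gripper":[0,0,0,0,0]}';python3 -m crank '{"travel":[[0,-4,-2],[1,-8,-4],[2,-10,-6],[2,-10,-6],[2,-10,-6]],"turn":[[0,0,0],[0,0,0],[0,0,0],[0,0,0],[0,0,0]],"gripper":[0,0,0,0,0]}'
python3 - <<'E'
from workcell import bot
from h import *
s=bot.observe();print(s["clock"],s["position"],s["tool_rot"],s["qpos"].round(3))
W=bot.grab_frame("wrist");W["fish"]=1;pickle.dump(W,open("w2.pkl","wb"))
cv2.imwrite("pics/w2.png",W["pixels"][:,:,::-1])
print(blobs(W,(4,120,90),(16,255,255),None,40)[0])
E
```

```text
clock: 2.25
position: [0.3996, 0.2048, 0.5555]
tool_rot: [3.136, 0.001, 1.564]
force: [1.2, 1.6, -0.5]
grip_width: 0.0851
finger_force: 0.0
clock: 2.75
position: [0.4554, 0.0112, 0.4092]
tool_rot: [3.136, -0.002, 1.57]
force: [1.8, 2.2, -0.2]
grip_width: 0.0853
finger_force: 0.0
clock: 3.25
position: [0.476, -0.0874, 0.35]
tool_rot: [3.138, 0.0, 1.568]
force: [-0.4, 0.3, 0.7]
grip_width: 0.0854
finger_force: 0.0
3.25 [ 0.475997   -0.08736312  0.35000036] [3.13781521e+00 2.51008684e-04 1.56752580e+00] [-0.739  0.267  1.001  1.829 -0.244  1.173  0.338]
[([551, 86, 9, 26, 135], [556.1, 96.0]), ([236, 116, 21, 21, 118], [247.6, 126.3]), ([309, 187, 23, 22, 188], [318.6, 194.9]), ([521, 256, 39, 36, 310], [538.0, 275.0]), ([417, 263, 11, 9, 44], [422.4, 267.0]), ([422, 270, 29, 21, 343], [435.3, 280.2])]
```

View pics/w2.png

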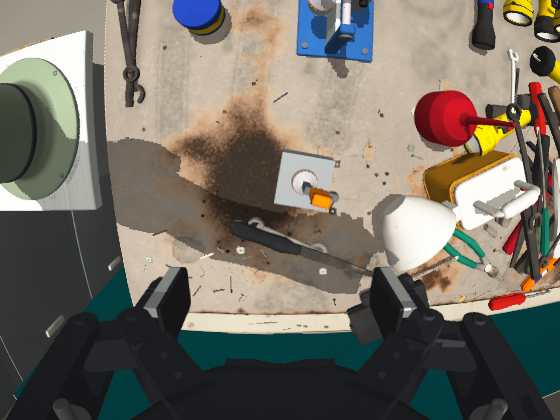

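The wrist view from above shows the stand, with corners near (283,150), (337,157), (328,212) and (275,205). The white gauge body is at (305,182), with the orange handle at (320,197) pointing right and down. I'll measure the handle's top face on z=0.137 and the stand's top on z=0.044.

Run:
```python
from h import *
W=pickle.load(open("w2.pkl","rb"))
h=cv2.cvtColor(W["pixels"],cv2.COLOR_RGB2HSV);b=h[183:214,304:340]
m=cv2.inRange(b,(4,110,60),(18,255,255))
for r in range(len(b)):print(183+r,' '.join(f'{b[r,c,2]:3d}' if m[r,c] else ' . ' for c in range(b.shape[1])))
o,_=ray(W,(280,211));print("cam",o)
g=cv2.inRange(h[140:225,265:350],(0,0,95),(179,40,215))
n,l,st,c=cv2.connectedComponentsWithStats(g);i=1+np.argmax(st[1:,4])
cn=max(cv2.findContours((l==i).astype(np.uint8),0,2)[0],key=cv2.contourArea)
P=np.array([plane(W,p[0]+[265,140],.044)[:2] for p in cn],np.float32)
print("stand",cv2.minAreaRect(P))
```

```text
183  .   .   .   .   .   .   .   .   .   .   .   .   .   .   .   .   .   .   .   .   .   .   .   .   .   .   .   .   .   .   .   .   .   .   .   . 
184  .   .   .   .   .   .   .   .   .   .   .   .   .   .   .   .   .   .   .   .   .   .   .   .   .   .   .   .   .   .   .   .   .   .   .   . 
185  .   .   .   .   .   .   .   .   .   .   .   .   .   .   .   .   .   .   .   .   .   .   .   .   .   .   .   .   .   .   .   .   .   .   .   . 
186  .   .   .   .   .   .   .   .   .   .   .   .   .   .   .   .   .   .   .   .   .   .   .   .   .   .   .   .   .   .   .   .   .   .   .   . 
187  .   .   .   .   .   .   .   .  141  .   .   .   .   .   .   .   .   .   .   .   .   .   .   .   .   .   .   .   .   .   .   .   .   .   .   . 
188  .   .   .   .   .   .   .  144 169 163 156 156 140  .   .   .   .   .   .   .   .   .   .   .   .   .   .   .   .   .   .   .   .   .   .   . 
189  .   .   .   .   .   .  141 158 172 168 162 162 160 159 152 152 140  .   .   .   .   .   .   .   .   .   .   .   .   .   .   .   .   .   .   . 
190  .   .   .   .   .   .  146 155 168 173 166 163 161 162 159 
[... 2943 characters left out ...]
  .   .   .   .   .   .   .   .   .   .   .   .   .   .   .   .   .   .   .   .   .   .   .   .   . 
211  .   .   .   .   .   .   .   .   .   .   .   .   .   .   .   .   .   .   .   .   .   .   .   .   .   .   .   .   .   .   .   .   .   .   .   . 
212  .   .   .   .   .   .   .   .   .   .   .   .   .   .   .   .   .   .   .   .   .   .   .   .   .   .   .   .   .   .   .   .   .   .   .   . 
213  .   .   .   .   .   .   .   .   .   .   .   .   .   .   .   .   .   .   .   .   .   .   .   .   .   .   .   .   .   .   .   .   .   .   .   . 
cam [ 0.47537625 -0.01125937  0.49204156]
stand ((0.5186495184898376, -0.10515850782394409), (0.07979397475719452, 0.09123102575540543), 80.81243896484375)
```

Run:
```python
from h import *
W=pickle.load(open("w2.pkl","rb"))
v=W["pixels"].max(2);k=np.zeros_like(v);k[186:212,308:336]=1
m=((v>195)&(k>0)).astype(np.uint8)
n,l,st,c=cv2.connectedComponentsWithStats(m);i=1+np.argmax(st[1:,4]);print(st[i],c[i])
ys,xs=np.nonzero(l==i);P=np.array([plane(W,(x,y),.137)[:2] for x,y in zip(xs,ys)])
mu=P.mean(0);w,V=np.linalg.eigh(np.cov(P.T));d=V[:,1]*np.sign(V[0,1])
print("handle top centre",mu,"yaw",np.arctan2(d[1],d[0]),"sizes",np.sqrt(12*w))
print(cv2.minAreaRect(P.astype(np.float32)))
print("axis",mu-.0125*d)
```

```text
[312 194  20  18 229] [321.56331878 201.73362445]
handle top centre [ 0.52411865 -0.10906971] yaw -0.4486087561904994 sizes [0.0148718 0.0216407]
((0.5236366391181946, -0.11032210290431976), (0.01740531250834465, 0.021441837772727013), 73.9854965209961)
axis [ 0.51285551 -0.10364831]
```

The handle's top face measures 14.9×21.6 mm, against the real 14×22. Its centre is (0.524,-0.109) and its yaw is -0.449 rad. I move over it, descend, and grip.

```bash
python3 -m crank '{"travel":[[2,-1,-3],[4,-2,-6],[4.8,-2.2,-9],[4.8,-2.2,-12],[4.8,-2.2,-15]],"turn":[[0,0,-8],[0,0,-16],[0,0,-22],[0,0,-25.7],[0,0,-25.7]],"gripper":[0,0,0,0.2,0.3]}';python3 -m crank '{"travel":[[0,0,-3],[0,0,-6],[0,0,-8.5],[0,0,-9.6],[0,0,-9.6]],"turn":[[0,0,0],[0,0,0],[0,0,0],[0,0,0],[0,0,0]],"gripper":[0.3,0.3,0.3,0.3,0.3]}'
python3 - <<'E'
from workcell import bot
from h import *
s=bot.observe();print(s["clock"],s["position"],s["tool_rot"],s["qpos"].round(3),s["force"],s["grip_width"])
W=bot.grab_frame("wrist");cv2.imwrite("pics/w3.png",W["pixels"][180:420,140:420][:,:,::-1])
E
```

```text
clock: 3.8
position: [0.5251, -0.1076, 0.1999]
tool_rot: [3.135, -0.0, 1.12]
force: [1.0, 0.4, -0.2]
grip_width: 0.0604
finger_force: 0.0
clock: 4.3
position: [0.5247, -0.1082, 0.1046]
tool_rot: [3.136, -0.0, 1.121]
force: [-1.1, 0.1, 1.2]
grip_width: 0.0598
finger_force: 0.0
4.3 [ 0.52472096 -0.1081642   0.10460223] [ 3.13610282e+00 -3.43711551e-04  1.12125195e+00] [-0.436  0.712  0.771  1.972 -0.728  0.751  0.323] [-1.14273651  0.12617697  1.20953536] 0.05977270747941603
```

View pics/w3.png

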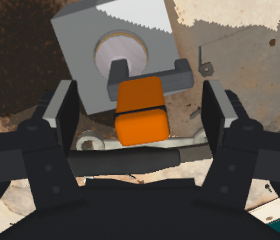

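The handle sits square and roughly centred between the pads: the handle spans columns 118-170, the pads are at 78 and 205. I close and lift.

```bash
python3 -m crank '{"travel":[[0,0,0],[0,0,0],[0,0,0],[0,0,0],[0,0,0]],"turn":[[0,0,0],[0,0,0],[0,0,0],[0,0,0],[0,0,0]],"gripper":[0.6,0.9,1,1,1]}' 50;python3 -m crank '{"travel":[[0,0,0],[0,0,0],[0,0,1],[0,0,2],[0,0,3]],"turn":[[0,0,0],[0,0,0],[0,0,0],[0,0,0],[0,0,0]],"gripper":[1,1,1,1,1]}';python3 -m crank '{"travel":[[0,0,3],[0,0,6],[0,0,9],[0,0,12],[0,0,14]],"turn":[[0,0,0],[0,0,0],[0,0,0],[0,0,5],[0,0,10]],"gripper":[1,1,1,1,1]}'
python3 - <<'E'
from workcell import bot
from h import *
s=bot.observe();print(s["clock"],s["position"],s["tool_rot"],s["qpos"].round(3),s["force"],s["moment"])
E
```

```text
clock: 4.85
position: [0.5255, -0.1093, 0.106]
tool_rot: [3.133, -0.001, 1.12]
force: [-0.8, 0.8, 13.0]
grip_width: 0.0226
finger_force: 48.4
clock: 5.35
position: [0.5251, -0.1095, 0.1361]
tool_rot: [3.134, -0.0, 1.12]
force: [0.2, 0.2, -3.9]
grip_width: 0.0219
finger_force: 49.3
clock: 5.85
position: [0.525, -0.1098, 0.2775]
tool_rot: [3.133, 0.0, 1.297]
force: [-0.4, -0.5, -3.7]
grip_width: 0.0223
finger_force: 49.8
5.85 [ 0.5250429  -0.10976052  0.27747549] [3.13294018e+00 7.19925376e-06 1.29721465e+00] [-0.583  0.483  0.966  1.817 -0.451  1.071  0.276] [-0.41896976 -0.52732896 -3.73549432] [-0.05592285 -0.09597541  0.05589493]
```

Gripped and lifted (weight ≈3.7 N). Now I move nearer the rack and look at it from above.

```bash
python3 -m crank '{"travel":[[0,3,0.5],[0,6,1],[0,9,2],[0,10,3],[0,10,3]],"turn":[[0,0,5],[0,0,10],[0,0,15.7],[0,0,15.7],[0,0,15.7]],"gripper":[1,1,1,1,1]}';python3 - <<'E'
from workcell import bot
from h import *
s=bot.observe();print(s["clock"],s["position"],s["tool_rot"])
W=bot.grab_frame("wrist");W["fish"]=1;pickle.dump(W,open("w3.pkl","wb"))
cv2.imwrite("pics/w4.png",cv2.resize(W["pixels"][60:320,180:460],(800,743))[:600,:,::-1])
for n,lo,hi in(("gr",(45,100,50),(80,255,255)),("bl",(100,130,50),(125,255,255))):print(n,blobs(W,lo,hi,None,40)[0])
E
```

```text
clock: 6.35
position: [0.5254, -0.0083, 0.3064]
tool_rot: [3.133, -0.001, 1.569]
force: [-0.1, -0.2, -3.5]
grip_width: 0.0221
finger_force: 49.8
6.35 [ 0.52535546 -0.00827659  0.30641652] [ 3.13285188e+00 -7.57555739e-04  1.56931736e+00]
gr []
bl [([82, 0, 10, 10, 77], [86.4, 3.8]), ([261, 0, 89, 111, 5225], [304.8, 64.1]), ([312, 13, 14, 14, 135], [317.4, 19.1]), ([469, 26, 18, 16, 186], [477.5, 31.7]), ([124, 33, 53, 51, 2080], [149.9, 58.4])]
```

View pics/w4.png

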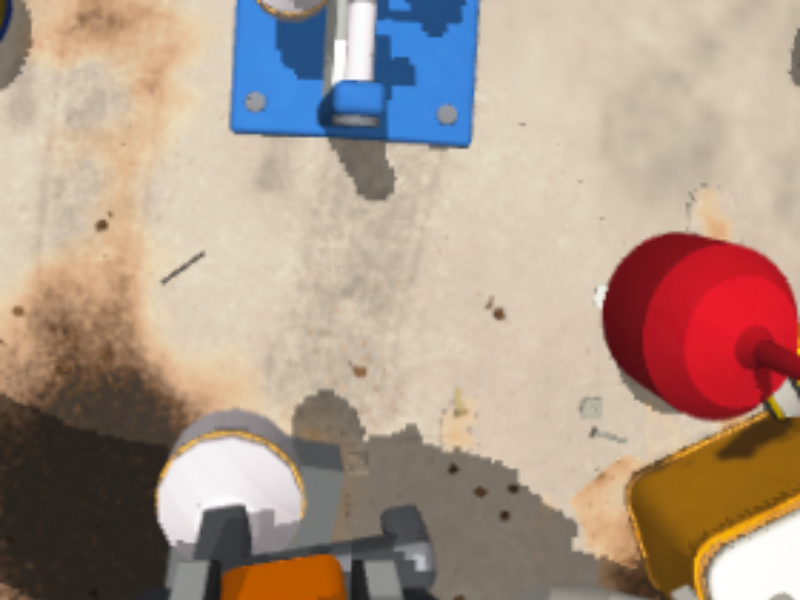

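The rack's near end plate is at crop (235-480,0-145), still mostly out of view. I'll go higher and further toward it.

```bash
python3 -m crank '{"travel":[[0,2,2],[0,5,4],[0,8,7],[0,8,7],[0,8,7]],"turn":[[0,0,0],[0,0,0],[0,0,0],[0,0,0],[0,0,0]],"gripper":[1,1,1,1,1]}';python3 - <<'E'
from workcell import bot
from h import *
s=bot.observe();print(s["clock"],s["position"],s["tool_rot"])
W=bot.grab_frame("wrist");W["fish"]=1;pickle.dump(W,open("w4.pkl","wb"))
cv2.imwrite("pics/w5.png",cv2.resize(W["pixels"][0:240,180:460],(700,600))[:,:,::-1])
for n,lo,hi in(("gr",(45,100,50),(80,255,255)),("bl",(100,130,50),(125,255,255))):print(n,blobs(W,lo,hi,None,30)[0])
E
```

```text
clock: 6.9
position: [0.525, 0.0697, 0.3749]
tool_rot: [3.134, 0.0, 1.567]
force: [-0.2, 0.0, -4.0]
grip_width: 0.0223
finger_force: 49.8
6.9 [0.52496572 0.06974553 0.37493305] [3.13432815e+00 3.55632939e-04 1.56716616e+00]
gr [([286, 57, 21, 17, 320], [295.7, 64.5])]
bl [([102, 6, 11, 58, 494], [106.7, 33.0]), ([264, 19, 78, 150, 4967], [304.1, 99.4]), ([449, 78, 17, 13, 162], [456.4, 83.9]), ([307, 88, 6, 13, 70], [309.6, 94.1]), ([146, 95, 45, 45, 1574], [168.1, 116.9]), ([283, 114, 21, 13, 261], [293.1, 119.9])]
```

View pics/w5.png

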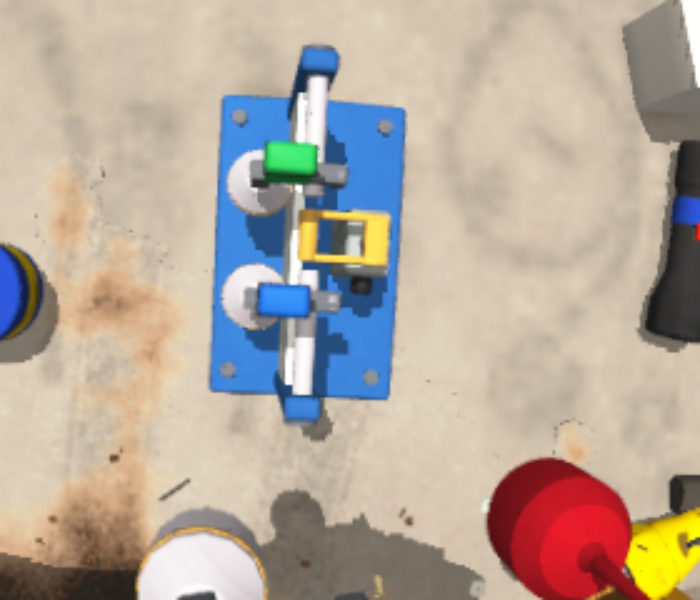

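The view shows the whole rack. Plate corners in the crop are (222,96), (405,108), (389,399) and (210,390), post tops are at (320,60) and (302,410), the green handle is at (290,160), the blue one at (284,300), and the yellow sprung carrier at (345,240). I'll fit the plate edges and handle tops.

Run:
```python
from h import *
W=pickle.load(open("w4.pkl","rb"))
h=cv2.cvtColor(W["pixels"],cv2.COLOR_RGB2HSV)
m=cv2.inRange(h,(98,110,40),(125,255,255));m[:,:258]=0;m[:,350:]=0;m[:15]=0;m[175:]=0
def fit(px,z):
    P=np.array([plane(W,p,z)[:2] for p in px])
    for _ in range(3):
        c=P.mean(0);d=np.linalg.svd(P-c)[2][0];r=(P-c)@[-d[1],d[0]];P=P[abs(r)<max(.0015,2*np.median(abs(r)))]
    return c,d*np.sign(d[np.argmax(abs(d))]),len(P)
L=fit([(np.nonzero(m[r])[0][0]-.5,r) for r in range(48,150)],.008)
R=fit([(np.nonzero(m[r])[0][-1]+.5,r) for r in range(52,152)],.008)
T=fit([(c,np.nonzero(m[:,c])[0][0]-.5) for c in [*range(272,292),*range(320,338)]],.008)
B=fit([(c,np.nonzero(m[:,c])[0][-1]+.5) for c in [*range(268,288),*range(315,332)]],.008)
for n,e in zip("LRTB",(L,R,T,B)):print(n,e,np.degrees(np.arctan2(e[1][1],e[1][0])))
th=np.mean([np.arctan2(e[1][1],e[1][0])-np.pi/2 for e in(L,R)]+[np.arctan2(e[1][1],e[1][0]) for e in(T,B)])
X=np.array([np.cos(th),np.sin(th)]);Y=np.array([-X[1],X[0]])
l,r,t,b=L[0]@X,R[0]@X,T[0]@Y,B[0]@Y
print("yaw",th,"size",r-l,t-b);O=X*((l+.050+r-.066)/2)+Y*(t+b)/2;print("rack origin",O)
for n,lo,hi,box,z in(("green",(45,100,50),(80,255,255),(280,50,315,80),.178),("blue",(100,130,50),(125,255,255),(278,110,306,130),.178),("postL",(100,130,100),(125,255,255),(298,17,318,38),.137),("postR",(100,130,100),(125,255,255),(290,156,312,172),.137)):
    bl,lab=blobs(W,lo,hi,box,30)
    for s,c in bl:
        p=plane(W,c,z)[:2];print(n,s,c,p,"in rack",(p-O)@X,(p-O)@Y)
```

```text
L (array([0.50624735, 0.17107929]), array([0.0463429 , 0.99892559]), 102) 87.34379597503975
R (array([0.61924104, 0.16786752]), array([0.05030434, 0.99873394]), 100) 87.11655663956597
T (array([0.56496138, 0.26562522]), array([ 0.99847906, -0.05513231]), 38) -3.16045137582483
B (array([0.55690394, 0.07787086]), array([ 0.99872847, -0.05041266]), 37) -2.8896576389296893
yaw -0.050569852171670475 size 0.11301158194019456 0.1879216276713645
rack origin [0.55486462 0.17205516]
green [286, 57, 21, 17, 320] [295.7, 64.5] [0.54271245 0.19834848] in rack -0.013465722653740887 0.02564543246921632
blue [283, 114, 21, 13, 261] [293.1, 119.9] [0.5400279  0.14010785] in rack -0.013202873598797673 -0.03265643569434745
postL [300, 19, 15, 10, 123] [307.3, 23.7] [0.55863068 0.25515128] in rack -0.00043912646907317177 0.0831802625822646
postR [293, 156, 19, 13, 164] [300.8, 161.7] [0.55124966 0.09015352] in rack 0.0005296484991666958 -0.08197967077228197
```

The rack fit holds: size 113×188 mm, yaw -0.051, origin (0.555,0.172), posts at ±83 mm. The target TCP over the slot is (0.5419,0.1732). I move to hover with the nose about 20 mm above the neighbours' handles and check with the two fixed cameras.

```bash
python3 -m crank '{"travel":[[0.5,3.5,0],[1,7,-1],[1.7,10.35,-3],[1.7,10.35,-5.5],[1.7,10.35,-7.5]],"turn":[[0,0,-1],[0,0,-2],[0,0,-2.7],[0,0,-2.7],[0,0,-2.7]],"gripper":[1,1,1,1,1]}';python3 -m crank '{"travel":[[0,0,0],[0,0,0],[0,0,0],[0,0,0],[0,0,0]],"turn":[[0,0,0],[0,0,0],[0,0,0],[0,0,0],[0,0,0]],"gripper":[1,1,1,1,1]}';cat > chk.py <<'E'
from workcell import bot
from h import *
import sys
s=bot.observe();print(s["clock"],s["position"],s["tool_rot"],s["force"])
S,D=bot.grab_frame("scene"),bot.grab_frame("side");pickle.dump((S,D),open(sys.argv[1]+".pkl","wb"))
cv2.imwrite("pics/"+sys.argv[1]+".png",np.hstack([cv2.resize(F["pixels"][y:y+150,x:x+100],(400,600),interpolation=3) for F,x,y in((S,250,100),(D,255,150))])[:,:,::-1])
E
python3 chk.py c1
```

```text
clock: 7.45
position: [0.5417, 0.173, 0.2976]
tool_rot: [3.136, 0.002, 1.52]
force: [0.6, -0.7, -3.4]
grip_width: 0.022
finger_force: 49.9
clock: 7.95
position: [0.5422, 0.174, 0.3006]
tool_rot: [3.134, -0.001, 1.521]
force: [-0.1, 0.0, -3.7]
grip_width: 0.0225
finger_force: 49.9
7.95 [0.54222245 0.17398512 0.30057428] [ 3.13375220e+00 -6.47768262e-04  1.52101246e+00] [-0.07409434  0.03465626 -3.66962039]
```

View pics/c1.png

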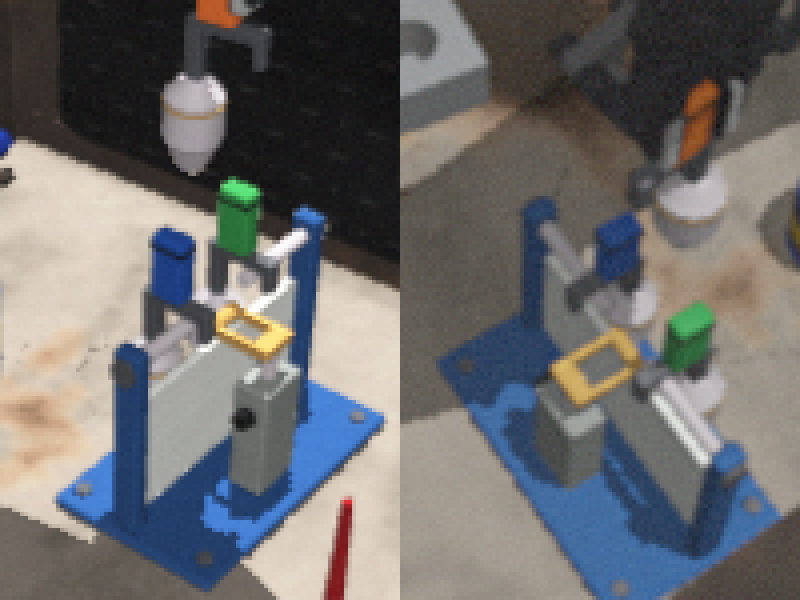

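The scene crop (left) shows the orange gauge above the slot, nose at (193,170), with green (240,215) and blue (172,265) hanging and the yellow sprung frame at (255,330). The side crop (right) shows the nose near (690,240). From here I go on numbers only: triangulate the nose, the handles and the frame.

```bash
cat > rk.py <<'E'
from h import *
O=np.array([.55486,.17206]);th=-.0506;X=np.array([np.cos(th),np.sin(th)]);Y=np.array([-X[1],X[0]])
def rk(P):return np.round([(P[:2]-O)@X*1e3,(P[:2]-O)@Y*1e3,P[2]*1e3],1)
def wd(x,y,z):return np.array([*(O+X*x+Y*y),z])
E
python3 - <<'E'
from rk import *
S,D=pickle.load(open("c1.pkl","rb"))
for z in(.199,.201,.203):print("pred nose",proj(S,wd(-.0255,0,z)),proj(D,wd(-.0255,0,z)))
c=lambda F,u,v:(F[0]+u/4,F[1]+v/4)
print("nose tri",rk(tri(S,c((250,100),193,170),D,c((155,150),690,241))[0]))
for n,lo,hi in(("or",(3,130,60),(15,255,255)),("yel",(17,120,90),(28,255,255)),("gr",(45,100,50),(80,255,255)),("bl",(100,150,60),(125,255,255))):
  print(n,"S",[b for b in blobs(S,lo,hi,(280,90,330,190))[0]],"D",[b for b in blobs(D,lo,hi,(290,165,345,255))[0]])
y1=blobs(S,(17,120,90),(28,255,255),(300,170,325,192))[0];y2=blobs(D,(17,120,90),(28,255,255),(290,228,318,255))[0]
if y1 and y2:print("frame",rk(tri(S,y1[0][1],D,y2[0][1])[0]))
for n,a,b in(("green top c",(240,184),(690,318)),("blue top c",(173,235),(617,226))):
  p,e=tri(S,c((250,100),*a),D,c((155,150),*b));print(n,rk(p),e)
# frame corners seen by eye in both crops
for a,b in(((238,303),(553,372)),((291,336),(578,400)),((217,308),(610,333)),((268,352),(638,358))):
  p,e=tri(S,c((250,100),*a),D,c((155,150),*b));print("corner?",rk(p),e)
E
```

```text
pred nose [297.6277064  141.31755901] [325.5495725  209.58531189]
pred nose [297.66215489 140.53246983] [325.64625363 209.05726763]
pred nose [297.69670485 139.74506809] [325.74335769 208.52691344]
nose tri [-27.4   2.5 195.3]
or S [([299, 90, 12, 17, 144], [303.2, 97.8])] D [([325, 170, 10, 20, 121], [329.4, 178.7])]
yel S [([304, 176, 19, 14, 96], [311.9, 182.8])] D [([293, 232, 22, 19, 141], [303.2, 241.7])]
gr S [([305, 144, 11, 20, 170], [309.2, 153.4])] D [([321, 226, 12, 17, 131], [326.7, 233.6])]
bl S [([323, 153, 7, 37, 157], [326.0, 170.1]), ([288, 157, 10, 19, 152], [292.9, 166.4]), ([280, 186, 7, 4, 20], [282.4, 187.9])] D [([305, 204, 10, 16, 89], [309.0, 211.0])]
frame [ 20.5  -1.  107.7]
green top c [-11.6  29.2 178.1] 0.0003539244352800116
blue top c [-11.6 -32.8 176.6] 0.00030979175768726234
corner? [ 31.6  -7.4 128. ] 0.027930896425825465
corner? [ 39.7  11.4 107.8] 0.003924039301482665
corner? [  4.6  -8.2 119.9] 0.0026466645493055554
corner? [11.2  8.6 94.5] 0.034726828294474356
```

Run:
```python
from rk import *
S,D=pickle.load(open("c1.pkl","rb"))
def edges(F,box,name):
    x0,y0,x1,y1=box
    for r in range(y0,y1,2):print(name,r,x0,F["pixels"][r,x0:x1].mean(1).astype(int).tolist())
edges(S,(284,118,314,144),"S");edges(D,(312,192,345,212),"D")
for z in(.2455,.2325,.2205,.201):print("axis z",z,proj(S,wd(-.0255,0,z)),proj(D,wd(-.0255,0,z)))
```

```text
S 118 284 [22, 24, 25, 23, 25, 23, 22, 24, 23, 27, 71, 129, 94, 65, 65, 70, 61, 72, 74, 41, 24, 22, 21, 26, 23, 23, 21, 24, 24, 25]
S 120 284 [24, 25, 25, 27, 26, 24, 23, 47, 62, 116, 143, 154, 164, 168, 153, 142, 164, 170, 209, 199, 121, 44, 28, 25, 19, 24, 27, 23, 21, 21]
S 122 284 [26, 22, 30, 30, 33, 35, 41, 121, 147, 156, 165, 169, 176, 180, 186, 189, 183, 176, 213, 229, 229, 180, 81, 26, 25, 23, 33, 36, 38, 32]
S 124 284 [19, 27, 25, 21, 24, 25, 77, 142, 161, 166, 174, 176, 179, 184, 189, 189, 182, 177, 172, 210, 229, 233, 134, 26, 24, 24, 22, 23, 22, 25]
S 126 284 [23, 24, 19, 23, 21, 23, 62, 107, 130, 161, 171, 177, 180, 185, 186, 186, 185, 177, 170, 165, 163, 150, 73, 21, 21, 22, 25, 21, 25, 24]
S 128 284 [21, 25, 22, 24, 20, 24, 66, 113, 122, 119, 121, 132, 148, 152, 150, 149, 152, 140, 132, 125, 121, 124, 63, 23, 21, 24, 23, 21, 18, 27]
S 130 284 [21, 23, 24, 34, 27, 22, 75, 121, 139, 144, 152, 154, 158, 160, 161, 161, 159, 157, 154, 145, 138, 123, 64, 21, 23, 21, 28, 25, 22, 23]
S 132 284 [21, 21, 20, 23, 23, 23, 98, 126, 138, 149, 154, 153, 159, 161, 163, 161, 160, 155, 
[... 2015 characters left out ...]
, 119, 118, 116, 123, 129, 147, 153, 151, 151, 148, 148, 146, 142, 135, 106]
D 208 312 [70, 65, 66, 77, 118, 142, 140, 128, 111, 100, 105, 104, 107, 113, 109, 118, 120, 120, 121, 123, 125, 140, 149, 153, 151, 148, 154, 152, 152, 149, 147, 142, 134]
D 210 312 [58, 56, 77, 122, 143, 145, 144, 145, 140, 134, 112, 108, 106, 106, 110, 113, 120, 119, 132, 138, 140, 150, 147, 146, 145, 149, 149, 153, 152, 156, 152, 150, 145]
axis z 0.2455 [298.45572793 122.44675237] [327.91213509 196.68168126]
axis z 0.2325 [298.21840051 127.85550045] [327.22662859 200.42571864]
axis z 0.2205 [298.0034148  132.75507557] [326.61149139 203.78541934]
axis z 0.201 [297.66215489 140.53246983] [325.64625363 209.05726763]
```

The body's centre columns match the prediction to within about 1 mm. I'll check the neighbours' handle outlines the same way to settle the x offset relative to the bars.

Run:
```python
from rk import *
S,D=pickle.load(open("c1.pkl","rb"))
def ext(F,lo,hi,box):
    h=cv2.cvtColor(F["pixels"],cv2.COLOR_RGB2HSV)
    m=cv2.inRange(h,lo,hi);x0,y0,x1,y1=box;m=m[y0:y1,x0:x1]>0;r=m[m.sum(1)>0]
    q=np.nonzero(m);return q[1].min()+x0-.5,q[1].max()+x0+.5,q[0].min()+y0-.5,q[0].max()+y0+.5
for n,y,lo,hi,bs,bd in(("green",.029,(45,90,40),(80,255,255),(295,135,322,170),(315,220,340,250)),("blue",-.0328,(100,120,45),(125,255,255),(282,152,304,180),(298,198,320,224))):
    J=[];e=[]
    for F,b in((S,bs),(D,bd)):
        C=[wd(-.0125+i*.011,y+j*.007,z) for i in(-1,1) for j in(-1,1) for z in(.138,.178)]
        p=np.array([proj(F,c) for c in C]);x=ext(F,lo,hi,b)
        print(n,"meas",x,"pred",p[:,0].min().round(1),p[:,0].max().round(1),p[:,1].min().round(1),p[:,1].max().round(1))
        e.append((x[0]+x[1])/2-(p[:,0].min()+p[:,0].max())/2)
        c=wd(-.0125,y,.158);q=proj(F,c);J.append([(proj(F,wd(-.0115,y,.158))-q)[0],(proj(F,wd(-.0125,y+.001,.158))-q)[0]])
    print("d(mm)",np.linalg.solve(J,e),e)
```

```text
green meas (np.float64(303.5), np.float64(315.5), np.float64(143.5), np.float64(163.5)) pred 303.1 315.5 143.0 163.8
green meas (np.float64(320.5), np.float64(332.5), np.float64(225.5), np.float64(242.5)) pred 319.4 334.6 223.8 243.8
d(mm) [ 0.93875156 -0.50856401] [np.float64(0.20300440591927327), np.float64(-0.5399904078846589)]
blue meas (np.float64(287.5), np.float64(297.5), np.float64(156.5), np.float64(176.5)) pred 286.5 298.9 154.8 176.4
blue meas (np.float64(303.5), np.float64(314.5), np.float64(202.5), np.float64(219.5)) pred 302.2 316.2 200.9 220.9
d(mm) [-0.02582704 -0.6447637 ] [np.float64(-0.18966510132645453), np.float64(-0.1698477577272115)]
```

Relative to the neighbours, the orange gauge sits about 1.6 mm toward the robot. I nudge +0.8 mm in x and -0.7 mm in y and descend to just above the contact zone.

```bash
python3 -m crank '{"travel":[[0.08,-0.07,0],[0.08,-0.07,-2],[0.08,-0.07,-4],[0.08,-0.07,-6],[0.08,-0.07,-8]],"turn":[[0,0,0],[0,0,0],[0,0,0],[0,0,0],[0,0,0]],"gripper":[1,1,1,1,1]}';python3 -m crank '{"travel":[[0,0,-0.3],[0,0,-0.6],[0,0,-0.9],[0,0,-1.2],[0,0,-1.5]],"turn":[[0,0,0],[0,0,0],[0,0,0],[0,0,0],[0,0,0]],"gripper":[1,1,1,1,1]}';python3 -m crank '{"travel":[[0,0,-0.2],[0,0,-0.4],[0,0,-0.6],[0,0,-0.8],[0,0,-1]],"turn":[[0,0,0],[0,0,0],[0,0,0],[0,0,0],[0,0,0]],"gripper":[1,1,1,1,1]}'
```

```text
clock: 8.55
position: [0.5429, 0.1734, 0.2193]
tool_rot: [3.134, -0.0, 1.521]
force: [-0.6, 0.4, -3.0]
grip_width: 0.0223
finger_force: 49.9
clock: 9.05
position: [0.543, 0.1735, 0.2052]
tool_rot: [3.134, -0.001, 1.521]
force: [-0.1, -1.0, -3.4]
grip_width: 0.0218
finger_force: 49.9
clock: 9.55
position: [0.5428, 0.1734, 0.1948]
tool_rot: [3.135, -0.0, 1.521]
force: [0.3, -0.5, -3.4]
grip_width: 0.0218
finger_force: 49.9
```

```bash
python3 -m crank '{"travel":[[0,0,-0.2],[0,0,-0.4],[0,0,-0.6],[0,0,-0.8],[0,0,-1]],"turn":[[0,0,0],[0,0,0],[0,0,0],[0,0,0],[0,0,0]],"gripper":[1,1,1,1,1]}';python3 - <<'E'
from workcell import bot
from rk import *
s=bot.observe();print(s["force"],s["moment"],rk(s["position"]))
F=bot.grab_frame("scene")
print("gr",blobs(F,(45,100,50),(80,255,255),(290,130,330,190))[0],"bl",blobs(F,(100,150,60),(125,255,255),(282,150,305,185))[0])
E
```

```text
clock: 10.05
position: [0.5428, 0.1734, 0.1848]
tool_rot: [3.135, -0.0, 1.521]
force: [-0.7, 0.5, -2.7]
grip_width: 0.0222
finger_force: 49.9
[-0.71162168  0.45051897 -2.66296532] [ 0.01511588 -0.02285244 -0.04735368] [-12.1   0.7 184.8]
gr [([309, 147, 7, 8, 28], [312.2, 151.1]), ([305, 158, 5, 5, 18], [306.9, 160.3])] bl [([288, 157, 11, 19, 157], [293.0, 166.3])]
```

```bash
python3 -m crank '{"travel":[[0,0,-0.2],[0,0,-0.4],[0,0,-0.6],[0,0,-0.8],[0,0,-1]],"turn":[[0,0,0],[0,0,0],[0,0,0],[0,0,0],[0,0,0]],"gripper":[1,1,1,1,1]}';python3 - <<'E'
from workcell import bot
from rk import *
s=bot.observe();print(s["force"],s["moment"],rk(s["position"]))
F=bot.grab_frame("side")
print("gr",blobs(F,(45,100,50),(80,255,255),(315,215,345,255))[0],"bl",blobs(F,(100,150,60),(125,255,255),(295,195,322,226))[0])
E
```

```text
clock: 10.6
position: [0.5428, 0.1734, 0.1748]
tool_rot: [3.135, -0.0, 1.521]
force: [-0.2, -0.1, -2.4]
grip_width: 0.0216
finger_force: 50.0
[-0.20311953 -0.14634975 -2.37557864] [0.02023181 0.01085706 0.06238193] [-12.1   0.7 174.8]
gr [([322, 227, 12, 16, 131], [327.3, 234.2])] bl []
```

```bash
python3 -m crank '{"travel":[[0,0,-0.2],[0,0,-0.4],[0,0,-0.6],[0,0,-0.8],[0,0,-1]],"turn":[[0,0,0],[0,0,0],[0,0,0],[0,0,0],[0,0,0]],"gripper":[1,1,1,1,1]}';python3 -m crank '{"travel":[[0,0,-0.1],[0,0,-0.2],[0,0,-0.3],[0,0,-0.4],[0,0,-0.5]],"turn":[[0,0,0],[0,0,0],[0,0,0],[0,0,0],[0,0,0]],"gripper":[1,1,1,1,1]}';python3 - <<'E'
from workcell import bot
from rk import *
s=bot.observe();print(s["force"],s["moment"],rk(s["position"]))
F=bot.grab_frame("side")
print("gr",blobs(F,(45,100,50),(80,255,255),(315,215,345,255))[0])
E
```

```text
clock: 11.15
position: [0.5428, 0.1733, 0.1648]
tool_rot: [3.135, 0.0, 1.521]
force: [-0.0, 0.1, -3.7]
grip_width: 0.022
finger_force: 49.9
clock: 11.65
position: [0.5428, 0.1734, 0.1599]
tool_rot: [3.135, -0.0, 1.521]
force: [0.6, 0.3, -3.0]
grip_width: 0.0224
finger_force: 49.9
[ 0.63457461  0.27246708 -3.02951295] [-0.05054413 -0.02033942  0.05594313] [-12.1   0.7 159.9]
gr [([323, 227, 12, 16, 134], [328.2, 234.4])]
```

```bash
python3 -m crank '{"travel":[[0,0,-0.2],[0,0,-0.4],[0,0,-0.6],[0,0,-0.7],[0,0,-0.7]],"turn":[[0,0,0],[0,0,0],[0,0,0],[0,0,0],[0,0,0]],"gripper":[1,1,1,1,1]}'
```

```text
clock: 12.2
position: [0.5427, 0.1733, 0.1528]
tool_rot: [3.135, 0.0, 1.521]
force: [-0.0, -1.0, -4.2]
grip_width: 0.0219
finger_force: 49.9
```

```bash
python3 -m crank '{"travel":[[0,0,-0.2],[0,0,-0.4],[0,0,-0.6],[0,0,-0.7],[0,0,-0.7]],"turn":[[0,0,0],[0,0,0],[0,0,0],[0,0,0],[0,0,0]],"gripper":[1,1,1,1,1]}'
```

```text
clock: 12.7
position: [0.5427, 0.1733, 0.1458]
tool_rot: [3.135, 0.0, 1.521]
force: [-0.4, 0.2, -2.7]
grip_width: 0.022
finger_force: 49.9
```

```bash
python3 -m crank '{"travel":[[0,0,-0.1],[0,0,-0.2],[0,0,-0.3],[0,0,-0.4],[0,0,-0.4]],"turn":[[0,0,0],[0,0,0],[0,0,0],[0,0,0],[0,0,0]],"gripper":[1,1,1,1,1]}'
```

```text
clock: 13.2
position: [0.5428, 0.1734, 0.1418]
tool_rot: [3.135, 0.0, 1.521]
force: [-0.2, 0.4, -4.0]
grip_width: 0.0223
finger_force: 49.9
```

```bash
python3 -m crank '{"travel":[[0,0,-0.2],[0,0,-0.4],[0,0,-0.5],[0,0,-0.5],[0,0,-0.5]],"turn":[[0,0,0],[0,0,0],[0,0,0],[0,0,0],[0,0,0]],"gripper":[1,1,1,1,1]}'
```

```text
clock: 13.7
position: [0.5427, 0.1732, 0.1369]
tool_rot: [3.135, 0.0, 1.521]
force: [-1.2, -2.2, -3.6]
grip_width: 0.0222
finger_force: 49.4
```

```bash
python3 -m crank '{"travel":[[0,0,-0.1],[0,0,-0.2],[0,0,-0.3],[0,0,-0.4],[0,0,-0.4]],"turn":[[0,0,0],[0,0,0],[0,0,0],[0,0,0],[0,0,0]],"gripper":[1,1,1,1,1]}'
python3 - <<'E'
from workcell import bot
from rk import *
s=bot.observe();print(s["force"],s["moment"],rk(s["position"]))
for n in("side","scene"):
  F=bot.grab_frame(n)
  print("gr",blobs(F,(45,100,50),(80,255,255),(295,135,345,255))[0])
  print("bl",blobs(F,(100,150,60),(125,255,255),(282,150,322,226))[0])
  print("yel",blobs(F,(17,120,90),(28,255,255),(285,165,330,260))[0])
E
```

```text
clock: 14.2
position: [0.5429, 0.1733, 0.1329]
tool_rot: [3.134, 0.0, 1.521]
force: [-0.6, -3.2, -1.1]
grip_width: 0.0221
finger_force: 49.2
[-0.6034574  -3.18974088 -1.07925529] [-0.69094773 -0.04706377 -0.10736809] [-12.    0.6 132.9]
gr [([323, 227, 12, 16, 145], [328.2, 234.3])]
bl []
yel [([293, 233, 22, 19, 112], [302.3, 243.8])]
gr []
bl [([286, 158, 11, 19, 161], [291.1, 166.7]), ([282, 186, 5, 40, 158], [283.8, 206.1]), ([289, 210, 33, 16, 212], [304.6, 221.0])]
yel [([304, 178, 19, 13, 93], [312.6, 184.2])]
```

The spring frame dropped about 1-1.5 px, so the hook is on the bar (contact at TCP z ≈0.136). There is also a 3 N side force, so I'll check the neighbours before pressing on.

Run:
```python
from workcell import bot
from rk import *
s=bot.observe();print(s["force"],s["moment"])
W=bot.grab_frame("wrist");W["fish"]=1
print("cam",rk(ray(W,(280,212))[0]))
for n,lo,hi in(("gr",(45,100,50),(80,255,255)),("bl",(100,130,50),(125,255,255)),("or",(3,130,60),(16,255,255))):
  for b,c in blobs(W,lo,hi,None,60)[0]:print(n,b,c,rk(plane(W,c,.178 if n!="or" else .165)))
S,D=bot.grab_frame("scene"),bot.grab_frame("side");pickle.dump((S,D,W),open("c2.pkl","wb"))
x0=282
for r in range(156,178,3):print(r,cv2.cvtColor(S["pixels"][r:r+1,x0:x0+24],cv2.COLOR_RGB2HSV)[0].tolist())
```

```text
[-0.30029234 -2.66799902 -2.87782805] [-0.75039469 -0.1206821  -0.10797221]
cam [-13.5  76.7 275. ]
gr [248, 202, 57, 30, 1127] [277.3, 216.5] [-13.5  45.2 178. ]
gr [239, 225, 67, 49, 2537] [272.2, 248.6] [-15.2  34.2 178. ]
bl [235, 85, 137, 127, 9277] [309.2, 133.6] [ -4.  71. 178.]
bl [534, 150, 26, 23, 434] [546.9, 161.2] [ 91.9  67.4 178. ]
bl [89, 206, 41, 53, 269] [117.1, 224.9] [-68.8  42.  178. ]
bl [45, 218, 70, 76, 4032] [79.3, 254.6] [-88.3  29.8 178. ]
bl [336, 275, 24, 22, 353] [348.9, 284.1] [ 11.4  20.4 178. ]
bl [253, 326, 46, 38, 1503] [276.5, 345.0] [-13.9  -6.6 178. ]
or [254, 268, 50, 21, 688] [275.3, 278.2] [-14.3  16.  165. ]
or [253, 286, 54, 37, 1657] [279.7, 303.8] [-12.6   4.2 165. ]
156 [[18, 29, 217], [17, 34, 220], [17, 29, 221], [17, 31, 221], [15, 32, 224], [16, 30, 224], [16, 30, 214], [16, 32, 215], [15, 32, 223], [16, 33, 194], [14, 29, 96], [0, 2, 110], [120, 2, 144], [0, 0, 76], [150, 27, 28], [5, 71, 43], [10, 183, 103], [10, 198, 174], [10, 197, 197], [11, 178, 192], [13, 106, 200], [12, 90, 202], [11, 79, 120], [165, 12, 43]]
159 [[17, 32, 214
[... 1956 characters left out ...]
 [13, 17, 103], [120, 10, 75], [110, 83, 89], [111, 162, 121], [110, 187, 124], [110, 191, 127], [110, 200, 130], [111, 196, 135], [110, 198, 135], [110, 193, 136], [111, 195, 136], [111, 199, 114], [111, 132, 89], [110, 39, 79], [115, 21, 72], [108, 18, 70], [113, 16, 65], [4, 31, 65], [9, 132, 110], [10, 159, 133], [10, 132, 104], [4, 25, 72]]
177 [[18, 35, 214], [17, 35, 190], [17, 20, 114], [120, 15, 68], [102, 18, 71], [114, 19, 68], [105, 16, 62], [15, 6, 81], [5, 15, 99], [0, 9, 84], [90, 7, 69], [105, 15, 69], [113, 15, 70], [105, 21, 72], [132, 17, 75], [105, 14, 72], [102, 18, 69], [128, 15, 68], [113, 15, 69], [105, 23, 68], [120, 7, 70], [140, 9, 85], [13, 17, 105], [13, 48, 96]]
```

The neighbours are fine: green at y≈34, blue ≈-35, both still level. The side force pushes the gauge toward -y, so I ease 1.5 mm that way and re-read it.

```bash
python3 -m crank '{"travel":[[0,-0.05,0],[0,-0.1,0],[0,-0.15,0],[0,-0.15,0],[0,-0.15,0]],"turn":[[0,0,0],[0,0,0],[0,0,0],[0,0,0],[0,0,0]],"gripper":[1,1,1,1,1]}';python3 -c "
from workcell import bot
s=bot.observe();print(s['force'],s['moment'],s['position'])"
```

```text
clock: 14.95
position: [0.5427, 0.1721, 0.1329]
tool_rot: [3.135, -0.0, 1.521]
force: [-0.6, 0.5, -2.3]
grip_width: 0.0224
finger_force: 49.8
[-0.59572354  0.5407988  -2.34203779] [ 0.26491591  0.11839397 -0.04670096] [0.54266671 0.1721353  0.13290004]
```

```bash
python3 -m crank '{"travel":[[0,0,-0.1],[0,0,-0.2],[0,0,-0.3],[0,0,-0.4],[0,0,-0.4]],"turn":[[0,0,0],[0,0,0],[0,0,0],[0,0,0],[0,0,0]],"gripper":[1,1,1,1,1]}';python3 - <<'E'
from workcell import bot
from rk import *
s=bot.observe();print(s["force"],s["moment"],rk(s["position"]))
for n in("side","scene"):
  F=bot.grab_frame(n);print("yel",blobs(F,(17,120,90),(28,255,255),(285,165,330,260))[0],"gr",blobs(F,(45,100,50),(80,255,255),(295,135,345,255))[0])
E
```

```text
clock: 15.45
position: [0.5428, 0.1719, 0.1289]
tool_rot: [3.135, -0.0, 1.521]
force: [-0.1, 0.7, -1.0]
grip_width: 0.0221
finger_force: 50.1
[-0.13130587  0.6550536  -1.02918588] [ 0.28674411 -0.02701684 -0.00991716] [-12.   -0.8 128.9]
yel [([293, 234, 22, 18, 118], [302.0, 243.8])] gr [([323, 227, 12, 16, 144], [328.2, 234.2])]
yel [([304, 179, 19, 12, 86], [312.9, 184.5])] gr []
```

```bash
python3 -m crank '{"travel":[[0,0,-0.1],[0,0,-0.2],[0,0,-0.3],[0,0,-0.4],[0,0,-0.4]],"turn":[[0,0,0],[0,0,0],[0,0,0],[0,0,0],[0,0,0]],"gripper":[1,1,1,1,1]}'
```

```text
clock: 16.05
position: [0.5428, 0.1719, 0.1249]
tool_rot: [3.134, -0.0, 1.521]
force: [-0.9, 1.0, 2.3]
grip_width: 0.0225
finger_force: 50.5
```

```bash
python3 -m crank '{"travel":[[0,0,0],[0,0,0],[0,0,0],[0,0,0],[0,0,0]],"turn":[[0,0,0],[0,0,0],[0,0,0],[0,0,0],[0,0,0]],"gripper":[1,1,1,1,1]}'
python3 - <<'E'
from workcell import bot
from rk import *
s=bot.observe();print(s["force"],s["moment"])
for n in("side","scene"):
  F=bot.grab_frame(n);print("yel",blobs(F,(17,120,90),(28,255,255),(285,165,330,260))[0])
  s=bot.observe();print(s["force"])
E
```

```text
clock: 16.55
position: [0.5428, 0.1719, 0.125]
tool_rot: [3.134, -0.0, 1.521]
force: [-1.9, 1.1, 2.2]
grip_width: 0.022
finger_force: 50.4
[-1.86789873  1.09956004  2.17141461] [ 0.26975208  0.12025157 -0.04018408]
yel [([293, 234, 22, 18, 106], [301.6, 244.6])]
[-2.17817414  0.61100722  1.84581744]
yel [([303, 181, 20, 11, 87], [312.6, 185.9])]
[-1.29200712  0.87604905  2.818135  ]
```

Run:
```python
from workcell import bot
from rk import *
S0,D0=pickle.load(open("c1.pkl","rb"))
S,D=bot.grab_frame("scene"),bot.grab_frame("side");s=bot.observe();print(s["force"])
for n,A,B,box in(("S",S0,S,(313,172,324,198)),("D",D0,D,(292,234,304,256))):
  x0,y0,x1,y1=box;pr=[]
  for F in(A,B):
    p=F["pixels"].astype(int);pr.append((p[y0:y1,x0:x1,0]-p[y0:y1,x0:x1,2]).clip(40).mean(1)-40)
  print(n,[np.round(q).astype(int).tolist() for q in pr])
  print("px/mm",(proj(A,wd(.03,0,.10))-proj(A,wd(.03,0,.11)))/10,"centroid shift",[(q*np.arange(len(q))).sum()/q.sum() for q in pr])
```

```text
[-0.59605303  1.47124175  1.46854781]
S [[0, 0, 0, 0, 0, 0, 3, 24, 33, 40, 44, 53, 55, 59, 54, 45, 28, 13, 0, 0, 0, 0, 0, 0, 0, 0], [0, 0, 0, 0, 0, 0, 0, 0, 5, 22, 33, 37, 40, 47, 50, 47, 37, 31, 25, 10, 0, 0, 0, 0, 0, 0]]
px/mm [-0.029196    0.34596249] centroid shift [np.float64(11.886982845610492), np.float64(13.618371212121213)]
D [[0, 2, 11, 21, 24, 20, 22, 30, 34, 37, 36, 36, 38, 40, 37, 30, 16, 3, 0, 0, 0, 0], [0, 0, 0, 2, 7, 6, 5, 6, 9, 14, 20, 28, 35, 36, 40, 38, 30, 16, 2, 0, 0, 0]]
px/mm [-0.01850258  0.2076802 ] centroid shift [np.float64(9.67421503330162), np.float64(12.44585807181227)]
```

Both cameras and the force agree on about 5.5 mm of travel at TCP z=0.125. I press 7 mm more, to about 12.5 mm, and hold.

```bash
python3 -m crank '{"travel":[[0,0,-0.15],[0,0,-0.3],[0,0,-0.45],[0,0,-0.6],[0,0,-0.7]],"turn":[[0,0,0],[0,0,0],[0,0,0],[0,0,0],[0,0,0]],"gripper":[1,1,1,1,1]}'
python3 - <<'E'
from workcell import bot
from rk import *
s=bot.observe();print(s["force"],s["moment"],rk(s["position"]))
S0,D0=pickle.load(open("c1.pkl","rb"))
S,D=bot.grab_frame("scene"),bot.grab_frame("side");s=bot.observe();print(s["force"])
for n,A,B,box in(("S",S0,S,(313,172,324,198)),("D",D0,D,(292,234,304,256))):
  x0,y0,x1,y1=box
  for F in(A,B):
    p=F["pixels"].astype(int);print(n,((p[y0:y1,x0:x1,0]-p[y0:y1,x0:x1,2]).clip(40).mean(1)-40).round().astype(int).tolist())
print("gr",blobs(D,(45,100,50),(80,255,255),(295,135,345,255))[0],"bl",blobs(S,(100,150,60),(125,255,255),(282,150,305,180))[0])
E
```

```text
clock: 17.25
position: [0.5429, 0.1719, 0.118]
tool_rot: [3.134, -0.0, 1.521]
force: [-2.1, 1.0, 8.8]
grip_width: 0.0222
finger_force: 51.2
[-2.1243228   1.03571677  8.78679347] [0.26243067 0.53256386 0.026517  ] [-12.   -0.8 118. ]
[-2.75508161  0.24947326  8.43573247]
S [0, 0, 0, 0, 0, 0, 3, 24, 33, 40, 44, 53, 55, 59, 54, 45, 28, 13, 0, 0, 0, 0, 0, 0, 0, 0]
S [0, 0, 0, 0, 0, 0, 0, 0, 0, 0, 3, 15, 28, 38, 44, 51, 51, 47, 42, 34, 27, 18, 5, 0, 0, 0]
D [0, 2, 11, 21, 24, 20, 22, 30, 34, 37, 36, 36, 38, 40, 37, 30, 16, 3, 0, 0, 0, 0]
D [0, 0, 0, 0, 1, 5, 7, 6, 5, 8, 13, 16, 25, 33, 34, 38, 40, 35, 23, 9, 0, 0]
gr [([322, 227, 13, 16, 147], [328.1, 234.1])] bl [([287, 158, 10, 19, 162], [291.2, 166.4])]
```

Fz rose by 12.3 N and the frame moved about 12 mm. I add 0.5 mm and hold.

```bash
python3 -m crank '{"travel":[[0,0,-0.05],[0,0,-0.05],[0,0,-0.05],[0,0,-0.05],[0,0,-0.05]],"turn":[[0,0,0],[0,0,0],[0,0,0],[0,0,0],[0,0,0]],"gripper":[1,1,1,1,1]}';python3 -m crank '{"travel":[[0,0,0.15],[0,0,0.3],[0,0,0.45],[0,0,0.6],[0,0,0.75]],"turn":[[0,0,0],[0,0,0],[0,0,0],[0,0,0],[0,0,0]],"gripper":[1,1,1,1,1]}';python3 -m crank '{"travel":[[0,0,0.1],[0,0,0.2],[0,0,0.25],[0,0,0.25],[0,0,0.25]],"turn":[[0,0,0],[0,0,0],[0,0,0],[0,0,0],[0,0,0]],"gripper":[1,1,1,1,1]}'
python3 - <<'E'
from workcell import bot
from rk import *
for i in range(4):
  s=bot.observe();print(s["force"],s["moment"],rk(s["position"]));bot.grab_frame("side")
E
```

```text
clock: 17.85
position: [0.5429, 0.1719, 0.1176]
tool_rot: [3.134, -0.0, 1.521]
force: [-2.8, 1.6, 9.2]
grip_width: 0.022
finger_force: 51.2
clock: 18.35
position: [0.5428, 0.1718, 0.1249]
tool_rot: [3.135, 0.0, 1.521]
force: [-0.5, 1.4, 1.8]
grip_width: 0.0222
finger_force: 50.5
clock: 18.85
position: [0.5428, 0.1719, 0.1274]
tool_rot: [3.135, 0.0, 1.521]
force: [-0.5, 0.9, 0.1]
grip_width: 0.0216
finger_force: 50.2
[-0.52493552  0.87870166  0.08043232] [ 0.31477551 -0.03474615  0.02199392] [-12.1  -0.8 127.4]
[-0.20838637  1.24817882 -0.85440662] [ 0.32891282 -0.04254833 -0.03185627] [-12.1  -0.8 127.4]
[-0.67279357  0.89653656  0.05175703] [ 0.31330409 -0.02025492  0.0208205 ] [-12.1  -0.8 127.4]
[ 0.16623553  1.1865218  -0.66032161] [ 0.32690504 -0.09290362 -0.04587453] [-12.   -0.8 127.4]
```

Travel is back to about 3 mm with the tool force near zero. I shift +0.5 mm in y to relax the side load, soften the grip, then open.

```bash
python3 -m crank '{"travel":[[0,0.05,0.03],[0,0.05,0.03],[0,0.05,0.03],[0,0.05,0.03],[0,0.05,0.03]],"turn":[[0,0,0],[0,0,0],[0,0,0],[0,0,0],[0,0,0]],"gripper":[1,1,1,1,1]}' 20;python3 -c "
from workcell import bot
s=bot.observe();print(s['force'],s['moment'])";python3 -m crank '{"travel":[[0,0,0],[0,0,0],[0,0,0],[0,0,0],[0,0,0]],"turn":[[0,0,0],[0,0,0],[0,0,0],[0,0,0],[0,0,0]],"gripper":[0.72,0.68,0.62,0.55,0.55]}'
python3 - <<'E'
from workcell import bot
from rk import *
for n in("scene","side"):
  F=bot.grab_frame(n);print(n,"or",blobs(F,(3,130,60),(15,255,255),(285,130,345,260))[0],"gr",blobs(F,(45,100,50),(80,255,255),(295,135,345,255))[0],"bl",blobs(F,(100,150,60),(125,255,255),(282,150,320,226))[0])
s=bot.observe();print(s["force"],s["moment"],rk(s["position"]))
E
```

```text
clock: 19.55
position: [0.5428, 0.1722, 0.1278]
tool_rot: [3.135, 0.0, 1.521]
force: [-0.6, -1.7, -1.3]
grip_width: 0.0219
finger_force: 49.9
[-0.6349194  -1.71874083 -1.25556832] [-0.35038678 -0.08870323 -0.03581119]
clock: 20.05
position: [0.5428, 0.1724, 0.1278]
tool_rot: [3.134, -0.0, 1.521]
force: [-0.5, -0.4, -0.5]
grip_width: 0.0381
finger_force: 0.0
scene or [([297, 158, 10, 19, 155], [301.0, 166.7])] gr [] bl [([287, 158, 10, 19, 158], [291.1, 166.5]), ([282, 186, 5, 40, 158], [283.8, 206.1]), ([289, 210, 31, 16, 198], [303.4, 220.9])]
side or [([314, 220, 11, 16, 106], [318.6, 227.8])] gr [([323, 227, 12, 16, 145], [328.4, 234.2])] bl []
[ 0.09304047 -0.09814288 -0.39659566] [-0.02108348 -0.04270199  0.00373344] [-12.   -0.3 127.8]
```

Released, with no force on the tool. I raise straight up and check that the gauge stays.

```bash
python3 -m crank '{"travel":[[0,0,1],[0,0,2],[0,0,3.5],[0,0,6],[0,0,10]],"turn":[[0,0,0],[0,0,0],[0,0,0],[0,0,0],[0,0,0]],"gripper":[0.55,0.55,0.55,0.55,0.55]}';python3 -m crank '{"travel":[[0,0,3],[0,0,6],[0,0,8],[0,0,8],[0,0,8]],"turn":[[0,0,0],[0,0,0],[0,0,0],[0,0,0],[0,0,0]],"gripper":[0.55,0.55,0.55,0.55,0.55]}';python3 - <<'E'
from workcell import bot
from rk import *
S,D=bot.grab_frame("scene"),bot.grab_frame("side");S0,D0=pickle.load(open("c1.pkl","rb"))
B={}
for n,lo,hi in(("or",(3,130,60),(15,255,255)),("gr",(45,100,50),(80,255,255)),("bl",(100,150,60),(125,255,255))):
  s=blobs(S,lo,hi,(284,135,318,181))[0];d=blobs(D,lo,hi,(302,198,340,250))[0];print(n,"S",s,"D",d)
  if s and d:
    a=max(s,key=lambda b:b[0][4])[1];b=max(d,key=lambda b:b[0][4])[1];p,e=tri(S,a,D,b);print("  ~centre",rk(p),e)
for n,A,Bf,box in(("S",S0,S,(313,172,324,198)),):
  x0,y0,x1,y1=box
  for F in(A,Bf):
    p=F["pixels"].astype(int);print(n,((p[y0:y1,x0:x1,0]-p[y0:y1,x0:x1,2]).clip(40).mean(1)-40).round().astype(int).tolist())
E
```

```text
clock: 20.65
position: [0.542, 0.1721, 0.2287]
tool_rot: [3.136, 0.001, 1.521]
force: [0.2, 0.7, -0.1]
grip_width: 0.0387
finger_force: 0.0
clock: 21.15
position: [0.5427, 0.1724, 0.3085]
tool_rot: [3.134, -0.001, 1.521]
force: [-0.1, 0.4, -0.6]
grip_width: 0.0387
finger_force: 0.0
or S [([297, 159, 10, 17, 136], [301.3, 167.5])] D [([312, 219, 12, 17, 136], [317.8, 227.2])]
  ~centre [-12.8  -0.9 136.1] 0.0027128464186678223
gr S [([305, 143, 10, 21, 164], [309.2, 152.5])] D [([323, 227, 12, 16, 134], [328.5, 234.5])]
  ~centre [-14.4  31.8 158.2] 0.0002159131474926947
bl S [([287, 158, 10, 19, 155], [291.0, 166.7])] D [([305, 202, 10, 16, 85], [309.3, 209.2])]
  ~centre [-15.1 -36.3 156.5] 0.0018261296467892536
S [0, 0, 0, 0, 0, 0, 3, 24, 33, 40, 44, 53, 55, 59, 54, 45, 28, 13, 0, 0, 0, 0, 0, 0, 0, 0]
S [0, 0, 0, 0, 0, 0, 0, 4, 23, 32, 38, 42, 51, 54, 58, 53, 45, 29, 12, 0, 0, 0, 0, 0, 0, 0]
```

The frame sits 1 px (≈2.9 mm) low, the orange handle is at (-12.8,-0.9) in the rack, and both neighbours are at their old height. I let it settle, confirm stillness, and hand in.

```bash
python3 -m crank '{"travel":[[0,0,1],[0,0,2],[0,0,2],[0,0,2],[0,0,2]],"turn":[[0,0,0],[0,0,0],[0,0,0],[0,0,0],[0,0,0]],"gripper":[0.55,0.55,0.55,0.55,0.55]}' >/dev/null;python3 -m crank '{"travel":[[0,0,0],[0,0,0],[0,0,0],[0,0,0],[0,0,0]],"turn":[[0,0,0],[0,0,0],[0,0,0],[0,0,0],[0,0,0]],"gripper":[0.55,0.55,0.55,0.55,0.55]}';python3 - <<'E'
from workcell import bot
from rk import *
for n,b in(("scene",(284,135,318,181)),("side",(302,198,340,250))):
  F=bot.grab_frame(n)
  for lo,hi in(((3,130,60),(15,255,255)),((45,100,50),(80,255,255)),((100,150,60),(125,255,255))):print(n,blobs(F,lo,hi,b)[0])
print(bot.job_done())
E
```

```text
clock: 22.25
position: [0.5428, 0.1724, 0.3278]
tool_rot: [3.135, 0.0, 1.521]
force: [-0.6, 0.2, 1.1]
grip_width: 0.0384
finger_force: 0.0
scene [([297, 159, 10, 17, 135], [301.3, 167.5])]
scene [([305, 143, 10, 21, 163], [309.3, 152.6])]
scene [([287, 158, 10, 19, 156], [291.1, 166.6])]
side [([312, 219, 12, 17, 136], [317.8, 227.1])]
side [([323, 227, 12, 16, 135], [328.3, 234.5])]
side [([305, 202, 10, 17, 90], [309.5, 209.6])]
the job is handed in; nothing more can be done
None
```

I handed the job in at about 22 s: I pressed the brass bar down about 12.5 mm and eased it back to about 3 mm, and the orange gauge hangs still on it with both neighbours on their bars; the judge's verdict was not returned.

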